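# Press the narrow tin bin down flat

## Task

Three tilting tin bins have been left with their fronts raised. With the fingertips, press gently on the finger tab of the narrowest bin until that bin lies down flat on its stand, then draw the hand well clear. Never raise the bin or grip it, leave the two wider bins tilted as they are, and touch nothing else on the bench.

Things in the scene. Friction and masses are not known exactly. Their poses are not given: they have to be found in the camera images.
- narrow_stand: fixed dark wood stand with hinged tin bin, the narrow one of three like it (the one to press), 70 mm wide and 190 mm long; origin on the bench directly below the hinge; its x points away from the bin's front (to the back), y along the hinge, z up. The bin (180 mm long, 50 mm deep) hangs by its back rim from the hinge, 80 mm above the bench
- narrow_hinge (a point): middle of the hinge line of the narrow bin, at its back rim, 80 mm above the bench
- narrow_tab_top (a point): centre of the top of the narrow bin's finger tab, a flat tin plate 45 mm long, 38 mm wide and 5 mm thick, standing out from the middle of the front rim; 203.5 mm from the hinge line and level with it (80 mm above the bench) when the bin is down. The tab is springy: it gives about 1 mm per newton against the bin, up to 15 mm. The point moves with it
- narrow_bin (a joint): tilt of the narrow bin about its hinge: 0 = down flat on its stand, growing as the front rises (found 0.25 to 0.45 rad, front up). The hinge is stiff: the bin stays where it is left; about 2 to 5 N down on the tab moves it, and it stops firmly at 0
- middle_stand: fixed dark wood stand with hinged tin bin, the middle one of three like it (to be left alone), 95 mm wide and 190 mm long; origin on the bench directly below the hinge; its x points away from the bin's front (to the back), y along the hinge, z up. The bin (180 mm long, 50 mm deep) hangs by its back rim from the hinge, 80 mm above the bench
- middle_hinge (a point): middle of the hinge line of the middle bin, at its back rim, 80 mm above the bench
- middle_tab_top (a point): centre of the top of the middle bin's finger tab, a flat tin plate 45 mm long, 38 mm wide and 5 mm thick, standing out from the middle of the front rim; 203.5 mm from the hinge line and level with it (80 mm above the bench) when the bin is down. The tab is springy: it gives about 1 mm per newton against the bin, up to 15 mm. The point moves with it
- middle_bin (a joint): tilt of the middle bin about its hinge: 0 = down flat on its stand, growing as the front rises (found 0.25 to 0.45 rad, front up). The hinge is stiff: the bin stays where it is left
- wide_stand: fixed dark wood stand with hinged tin bin, the wide one of three like it (to be left alone), 120 mm wide and 190 mm long; origin on the bench directly below the hinge; its x points away from the bin's front (to the back), y along the hinge, z up. The bin (180 mm long, 50 mm deep) hangs by its back rim from the hinge, 80 mm above the bench
- wide_hinge (a point): middle of the hinge line of the wide bin, at its back rim, 80 mm above the bench
- wide_tab_top (a point): centre of the top of the wide bin's finger tab, a flat tin plate 45 mm long, 38 mm wide and 5 mm thick, standing out from the middle of the front rim; 203.5 mm from the hinge line and level with it (80 mm above the bench) when the bin is down. The tab is springy: it gives about 1 mm per newton against the bin, up to 15 mm. The point moves with it
- wide_bin (a joint): tilt of the wide bin about its hinge: 0 = down flat on its stand, growing as the front rises (found 0.25 to 0.45 rad, front up). The hinge is stiff: the bin stays where it is left
- narrow_tab: the narrow bin's finger tab itself; origin at the centre of its top
- big_weight: larger hexagonal iron weight, 54 mm across corners, 40 mm high with its small round top stud; loose, to be left alone; origin at the centre of its underside
- small_weight: smaller hexagonal iron weight, 38 mm across corners, 33 mm high with its stud; loose, to be left alone; origin at the centre of its underside
- pulley: cream bakelite pulley lying flat, 54 mm across, 24 mm high; loose, to be left alone; origin at the centre of its underside
- bob: brass cone-shaped pendulum bob standing point up, 36 mm across, 54 mm high; loose, to be left alone; origin at the centre of its underside
- stopper: frosted glass stopper standing on its head, 34 mm across, 46 mm high; loose, to be left alone; origin at the centre of its underside
- ruler: wooden ruler lying flat, 300 x 30 x 6 mm, long along its own x; loose, to be left alone; origin at the centre of its underside
- crucible: open white porcelain crucible, 60 mm across, 50 mm high; loose, to be left alone; origin at the centre of its underside

How it is judged (in metres and radians):
On the way, in this order (a step that is already met when the one before it is completed fails the run):
1. the fingertips press on the narrow bin's tab (contact force between the fingers and narrow_tab above 0.5 N), for 0.05 s.
2. the narrow bin is down flat (value of joint narrow_bin below 0.05 rad), for 0.1 s.
At the end, for the whole second after the job is handed in: The narrow bin is down flat (tilt under 0.05 rad), the two other bins' tabs and all loose things are within 12 mm of where they began, and the hand's grasp point is over 70 mm from the tab (value of joint narrow_bin below 0.05 rad and distance between the grasp point and narrow_tab_top above 0.07 m and distance of each of big_weight, small_weight, pulley, bob, stopper, ruler, crucible, middle_tab_top, wide_tab_top from where it was at the start of the episode below 0.012 m); the robot touches nothing.
It fails at once if the narrow bin is pressed harder than 30 N or gripped (contact force between the fingers and narrow_stand above 30 N).
It fails at once if the narrow bin is raised (swung upward, or tilted beyond 0.5 rad) (value of joint narrow_bin above 0.5 rad or (value of joint narrow_bin above 0.08 rad and velocity of joint narrow_bin above 0.15 rad/s)).
It fails at once if another bin or a loose thing is touched by the robot (over 0.5 N) (contact force between any of the fingers, the arm and big_weight above 0.5 N or contact force between any of the fingers, the arm and small_weight above 0.5 N or contact force between any of the fingers, the arm and pulley above 0.5 N or contact force between any of the fingers, the arm and bob above 0.5 N or contact force between any of the fingers, the arm and stopper above 0.5 N or contact force between any of the fingers, the arm and ruler above 0.5 N or contact force between any of the fingers, the arm and crucible above 0.5 N or contact force between any of the fingers, the arm and middle_stand above 0.5 N or contact force between any of the fingers, the arm and wide_stand above 0.5 N).
It fails at once if another bin or a loose thing moves over 12 mm (not (distance of each of big_weight, small_weight, pulley, bob, stopper, ruler, crucible, middle_tab_top, wide_tab_top from where it was at the start of the episode below 0.012 m)).
It also fails if it takes over 34 s, if anything falls off the work surface, if the arm or the gripper's body presses on something with over 40 N, if the wrist force passes 120 N, or if a joint passes its speed limit or range.

## Robot

A 6-joint arm with a two-finger parallel gripper is mounted at the origin on the work surface. World frame = base frame: x ahead of the robot, y to its left, z up, the work surface at z = 0. Lengths are in mm, angles in rad, forces in N, time in s.
With the tool pointing down it reaches from about 300 to 775 mm from the base axis. Payload 14.6 kg.
Tool frame: the origin (TCP) lies where the fingers leave the gripper's body, on its centre line; the fingertips stand 97 mm ahead of it and the grasp point (between the pads) lies ahead of it (grip_depth is the z of the grasp point in the tool frame, in mm); z points along the fingers, y is the line along which they close (so a half turn about z gives the same grasp; the last joint's range is limited). The gripper opens to 94 mm and grips with 3 to 60 N. Pads are 16 mm wide; open, the fingers measure 119 mm over their backs; the gripper's body (75 mm by 177 mm) begins 78 mm behind the grasp point.
Start: joints at [-1.223, 0.3, 1.521, -0, 1.321, -0.067], TCP at [221.646, -503.352, 302.646] pointing down, gripper open.
Joint ranges: [-3.03, 3.03], [-0.79, 2.21], [0.23, 2.52], [-1.04, 4.18], [0, 3.07], [-2.55, 2.55]. Speed limits (rad/s): [2.22, 2.22, 2.57, 3.14, 3.14, 3.14].

## Interface

Orientations are given as [roll, pitch, yaw] about the fixed x, y, z axes, in that order (R = Rz(yaw) Ry(pitch) Rx(roll)).
In Python, from cell import read_state, camera, sign_off, regions_of, spot_point, grip_depth gives the robot as it stands. The module is installed in compiled form; this text tells all that it offers.
- The arm moves only by the tool send_rows, never from a script. Its argument "series" is a list of rows, each a list of 3 entries, a list of its own where there are three numbers: the shift along the world's x, y, z in mm, then the turn about the world's z in degrees, then the closure, from -1 (fully open) to 1 (shut), so that 0 is half open. A call has 1 to 12 rows; each row shifts and turns the commanded pose from where the row before left it; what a row does not reach is not made up. A row lasts 1/10 s, in which the tool goes at most 50 mm and 8.59 degrees, less where a joint would pass 70% of its speed; a pose out of reach is approached as far as the arm can. A call is refused whole if a number of a shift passes 50 or a number of a turn 8.59, either way. A call with a gripper value outside its range is refused whole. The fingers move at their own pace and stop on an object; "squeeze" is the grip in N (left out, the last holds). Time passes only in rows, so rows that do not move let the fingers close. It gives the time, the measured TCP pose, the force, the opening and the grip force at its end, in the units of the state.
- read_state(): the state, without advancing time (a new reading comes with each control period).
- camera(name): name is "scene" or "top" or "wrist"; returns a dict with "color" (384x512x3 uint8, blue, green, red), "fx", "fy", "cx", "cy" (pixels), "camera_from_world" (4x4, takes a point from world to camera coordinates). Camera axes: x right, y down, z forward; pixel columns grow to the right and rows downward; lengths in mm; the calibration is good to about 2 mm. A picture is of the moment at which its call begins. There is no depth.
- sign_off(): hands the job in; it is judged then, once.
Trained networks look in a picture, given as the dict that the camera call returned (one of the last four; its "shot" number tells which), for a name from the list of things; names that differ only in an ending like _2 or _b are one class to them, and where a whole thing is asked for, a point or a joint stands for the part that bears it (a point fixed in the world has none). Each returns a list of dicts, best first, with "confidence" (0 to 1); they miss things now and then, are a little off and sometimes report something else, mostly with a low value. They report only what shows in the picture. A call takes as long as a camera call.
- regions_of(thing, picture): "mask" (384x512 bool, what is visible of it).
- spot_point(thing, picture): "point" ([x, y, z] in mm, in the coordinates of the camera as it stood for that picture, good to about 4 mm: a listed point, or the origin of a listed thing).
The state is a dict: "clock": time; "joints": joint angles; "qd": joint speeds; "effort": joint torques, N m; "eef_pos": TCP position; "eef_rot": TCP orientation; "wrist_force": force on the tool from outside, world axes, zero at the start; "moment": the same for the moment, N m; "finger_gap": finger opening in mm; "finger_force": force on a finger pad.
Only numpy, scipy, OpenCV 4.12 (cv2) and the standard library are available. Lean on these libraries where they do the work, as an engineer would, in place of code of your own. Each camera call takes 0.05 s, during which the arm holds its last target. There are 200 camera calls.

## Working session

There is one attempt and no reset: what is moved stays moved. The work goes in short steps, Python scripts to look and compute and a tool call to move; the robot and the scene stay as the last step left them, time stands still between calls to the robot, and variables do not carry over. Pictures are saved under pics/ and viewed, at most 10 in all, crops included, and the job is handed in when it is done.

Besides the shell and the picture viewer there is one more tool, called after "Request:" by a JSON object that holds its "api" and its "payload", one argument or row to a line. send_rows: Moves the arm, as the interface text tells. Its arguments: {"type":"object","properties":{"series":{"type":"array"},"squeeze":{"type":"number"}},"required":["series"]}

```bash
mkdir -p pics
cat > h.py <<'E'
import numpy as np, cv2
from cell import *
def world(p,c):
    return (np.linalg.inv(c["camera_from_world"])@np.r_[p,1])[:3]
E
python3 - <<'E'
from h import *
print(read_state(), grip_depth)
ims=[]
for n in ["scene","top"]:
    c=camera(n); cv2.imwrite(f"pics/{n}0.png",c["color"])
    for t in ["narrow_hinge","narrow_tab_top","middle_hinge","middle_tab_top","wide_hinge","wide_tab_top","big_weight","small_weight","pulley","bob","stopper","ruler","crucible"]:
        print(n,t,[(world(d["point"],c).round().tolist(),round(d["confidence"],2)) for d in spot_point(t,c)[:2]])
E
```

```text
{'clock': 0.0, 'joints': array([-1.22261332e+00,  3.00445771e-01,  1.52157531e+00,  4.36932842e-06,
        1.32069736e+00, -6.66084829e-02]), 'qd': array([-3.75265962e-05,  1.73183390e-03,  4.43609920e-04, -5.60109503e-04,
       -3.16930483e-04, -1.87983816e-03]), 'effort': array([-3.89761717e-04, -5.31810451e+01, -3.52739954e+01,  7.07970886e-02,
        2.44578416e-02, -1.01313901e-04]), 'eef_pos': array([ 221.59180583, -503.22129077,  302.10260395]), 'eef_rot': array([-3.14046964e+00, -7.91544345e-05,  4.14790364e-01]), 'wrist_force': array([0.25216894, 0.04114127, 0.26651512]), 'moment': array([-0.00360277,  0.02713486, -0.05814211]), 'finger_force': 0.0, 'finger_gap': 93.86661642479525} 78.39999999999999
scene narrow_hinge [([665.0, 184.0, 77.0], 0.67), ([405.0, 83.0, 1.0], 0.24)]
scene narrow_tab_top [([475.0, 191.0, 151.0], 0.69)]
scene middle_hinge [([673.0, -6.0, 79.0], 0.65), ([472.0, 192.0, 150.0], 0.58)]
scene middle_tab_top [([479.0, -12.0, 158.0], 0.68)]
scene wide_hinge [([690.0, -193.0, 82.0], 0.91)]
scene wide_tab_top [([474.0, -10.0, 160.0], 0.75), ([494.0, -180.0
[... 443 characters left out ...]
79.0, 3.0], 0.59)]
top middle_hinge [([668.0, -10.0, 78.0], 0.64), ([666.0, 185.0, 76.0], 0.28)]
top middle_tab_top [([485.0, -14.0, 150.0], 0.83)]
top wide_hinge [([686.0, -195.0, 79.0], 0.77), ([472.0, 191.0, 150.0], 0.57)]
top wide_tab_top [([493.0, -183.0, 152.0], 0.51)]
top big_weight [([594.0, -429.0, 4.0], 0.68), ([406.0, 283.0, -2.0], 0.54)]
top small_weight [([403.0, 77.0, -2.0], 0.7), ([497.0, -182.0, 153.0], 0.16)]
top pulley [([440.0, -273.0, 2.0], 0.77), ([425.0, -368.0, 0.0], 0.45)]
top bob [([425.0, -69.0, -0.0], 0.54)]
top stopper [([428.0, -369.0, -1.0], 0.56)]
top ruler [([554.0, 416.0, 2.0], 0.75)]
top crucible [([591.0, -427.0, 1.0], 0.79), ([496.0, -185.0, 151.0], 0.57)]
```

View pics/top0.png

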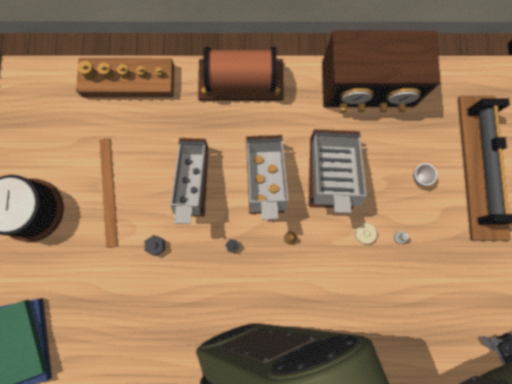

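View pics/scene0.png

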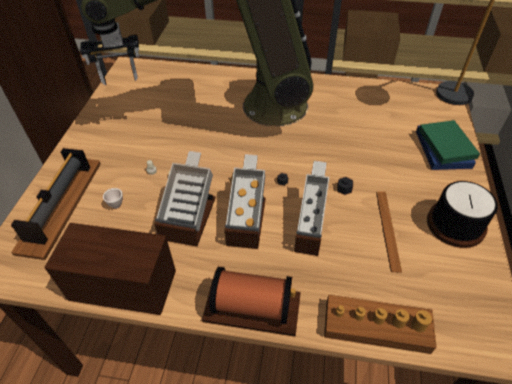

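The narrow bin is the left one in the top view: tab at pixel (183,213), hinge at (193,142). Hinge (664,184,77) and tab (474,191,150) are 203 mm apart, which matches the model, so the tilt is about 0.36 rad. Next I go over the tab with the fingers shut.

Request:
{"api": "send_rows", "payload": {
  "series": [
    [[0, 10, 30], -6, 1],
    [[14, 38, 10], -6, 1],
    [[14, 38, 0], -6, 1],
    [[14, 38, 0], -5.8, 1],
    [[14, 38, 0], 0, 1],
    [[14, 38, 0], 0, 1],
    [[14, 38, 0], 0, 1],
    [[14, 38, 0], 0, 1],
    [[14, 38, 0], 0, 1],
    [[14, 38, 0], 0, 1],
    [[14, 38, 0], 0, 1],
    [[14, 38, 0], 0, 1]
  ]
}}

```text
clock: 2.6
eef_pos: [375.8, -73.7, 342.9]
eef_rot: [3.141, -0.001, -0.001]
wrist_force: [0.5, -0.0, -0.6]
finger_gap: 2.0
finger_force: 0.0
```

Request:
{"api": "send_rows", "payload": {
  "series": [
    [[14, 38, 0], 0, 1],
    [[14, 38, 0], 0, 1],
    [[14, 38, 0], 0, 1],
    [[14, 38, 0], 0, 1],
    [[14, 38, 0], 0, 1],
    [[14, 38, 0], 0, 1],
    [[14, 38, 0], 0, 1],
    [[0, 0, 0], 0, 1],
    [[0, 0, 0], 0, 1],
    [[0, 0, 0], 0, 1]
  ]
}}

```text
clock: 3.6
eef_pos: [473.5, 189.9, 342.7]
eef_rot: [3.141, -0.0, -0.001]
wrist_force: [0.3, -0.4, -0.1]
finger_gap: 0.4
finger_force: 0.0
```

Request:
{"api": "send_rows", "payload": {
  "series": [
    [[0, 0, -30], 0, 1],
    [[0, 0, -30], 0, 1],
    [[0, 0, 0], 0, 1],
    [[0, 0, 0], 0, 1]
  ]
}}

```text
clock: 4.0
eef_pos: [473.8, 190.0, 283.7]
eef_rot: [-3.142, -0.0, -0.002]
wrist_force: [0.7, 0.6, 0.6]
finger_gap: 0.6
finger_force: 0.0
```

Run:
```python
from h import *
print(read_state()["eef_pos"])
for n in ["scene","wrist","top"]:
    c=camera(n)
    for t in ["narrow_tab_top","narrow_hinge"]:
        print(n,t,[(world(d["point"],c).round().tolist(),round(d["confidence"],2)) for d in spot_point(t,c)[:2]])
    if n=="scene":
        cv2.imwrite("pics/s1.png",cv2.resize(c["color"][120:280,220:420],None,fx=3,fy=3))
    if n=="wrist":cv2.imwrite("pics/w1.png",c["color"])
```

```text
[473.81112197 190.00241518 283.72640671]
scene narrow_tab_top [([470.0, 192.0, 147.0], 0.57)]
scene narrow_hinge [([662.0, 186.0, 77.0], 0.59)]
wrist narrow_tab_top [([475.0, 193.0, 147.0], 0.61)]
wrist narrow_hinge []
top narrow_tab_top [([672.0, -2.0, -1.0], 0.51)]
top narrow_hinge [([664.0, 182.0, 78.0], 0.57)]
```

View pics/w1.png

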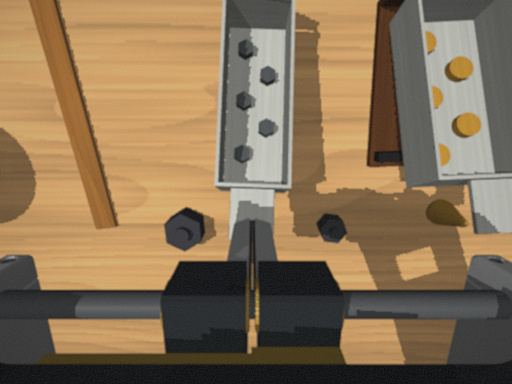

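View pics/s1.png

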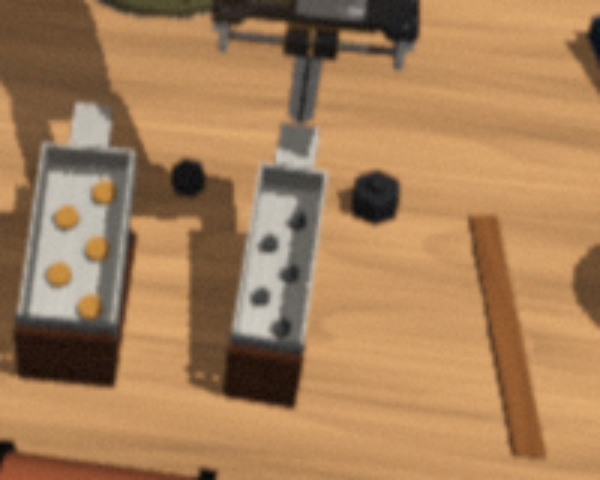

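The wrist view shows the closed fingers (252,225) in line with the tab (252,210), and the scene crop shows the tips (303,118) just over the tab (297,145). Tips are at z≈187 and the tab at about 149, so I descend.

Request:
{"api": "send_rows", "payload": {
  "series": [
    [[0, 1, -12], 0, 1],
    [[0, 0, -10], 0, 1],
    [[0, 0, -5], 0, 1],
    [[0, 0, -3], 0, 1],
    [[0, 0, -3], 0, 1],
    [[0, 0, -3], 0, 1],
    [[0, 0, -3], 0, 1],
    [[0, 0, -3], 0, 1]
  ]
}}

```text
clock: 5.25
eef_pos: [473.7, 191.7, 240.8]
eef_rot: [-3.141, -0.0, -0.001]
wrist_force: [-2.0, -0.9, 3.9]
finger_gap: 0.5
finger_force: 1.3
```

Request:
{"api": "send_rows", "payload": {
  "series": [
    [[-1, 0, -3], 0, 1],
    [[-1, 0, -3], 0, 1],
    [[-1, 0, -3], 0, 1],
    [[-1, 0, -3], 0, 1],
    [[-1, 0, -3], 0, 1],
    [[-1, 0, -3], 0, 1],
    [[-1, 0, -3], 0, 1],
    [[-0.7, 0, -3], 0, 1]
  ]
}}

```text
clock: 6.05
eef_pos: [465.9, 191.6, 216.4]
eef_rot: [3.142, -0.0, -0.001]
wrist_force: [2.8, 0.4, 2.5]
finger_gap: 0.7
finger_force: 1.3
```

Request:
{"api": "send_rows", "payload": {
  "series": [
    [[-0.7, 0, -3], 0, 1],
    [[-0.7, 0, -3], 0, 1],
    [[-0.6, 0, -3], 0, 1],
    [[-0.6, 0, -3], 0, 1],
    [[-0.5, 0, -3], 0, 1],
    [[-0.5, 0, -3], 0, 1],
    [[-0.4, 0, -3], 0, 1],
    [[-0.4, 0, -3], 0, 1],
    [[-0.3, 0, -3], 0, 1],
    [[-0.2, 0, -3], 0, 1]
  ]
}}

```text
clock: 7.05
eef_pos: [461.0, 191.6, 186.4]
eef_rot: [-3.142, -0.0, -0.001]
wrist_force: [1.8, 0.0, 1.9]
finger_gap: 0.4
finger_force: 1.4
```

Request:
{"api": "send_rows", "payload": {
  "series": [
    [[0, 0, -3], 0, 1],
    [[0, 0, -3], 0, 1],
    [[0, 0, -3], 0, 1],
    [[0, 0, -2], 0, 1],
    [[0, 0, -2], 0, 1],
    [[0, 0, 0], 0, 1]
  ]
}}

```text
clock: 7.65
eef_pos: [461.0, 191.6, 173.5]
eef_rot: [3.142, 0.0, -0.001]
wrist_force: [0.5, -0.0, 3.9]
finger_gap: 0.4
finger_force: 1.9
```

Force is still low, so I press in small steps until it rises.

Request:
{"api": "send_rows", "payload": {
  "series": [
    [[0, 0, -2], 0, 1],
    [[0, 0, -2], 0, 1],
    [[0, 0, 0], 0, 1]
  ]
}}

```text
clock: 7.95
eef_pos: [461.0, 191.7, 169.7]
eef_rot: [-3.142, 0.0, -0.001]
wrist_force: [-1.9, 1.1, 8.1]
finger_gap: 0.4
finger_force: 3.8
```

Request:
{"api": "send_rows", "payload": {
  "series": [
    [[0, 0, -2], 0, 1],
    [[0, 0, 0], 0, 1]
  ]
}}

```text
clock: 8.15
eef_pos: [461.0, 191.7, 167.9]
eef_rot: [-3.142, -0.0, -0.001]
wrist_force: [-1.9, -0.8, 8.9]
finger_gap: 0.7
finger_force: 4.7
```

Force now rises about 1 N/mm, so the bin is against its stop. I let go slowly, then rise.

Request:
{"api": "send_rows", "payload": {
  "series": [
    [[0, 0, -1], 0, 1],
    [[0, 0, 0], 0, 1],
    [[0, 0, 3], 0, 1],
    [[0, 0, 3], 0, 1],
    [[0, 0, 4], 0, 1],
    [[0, 0, 6], 0, 1],
    [[0, 0, 20], 0, 1],
    [[0, 0, 40], 0, 1],
    [[-10, 0, 40], 0, 1],
    [[-20, 0, 40], 0, 1],
    [[-10, 0, 20], 0, 1],
    [[0, 0, 0], 0, 1]
  ]
}}

```text
clock: 9.35
eef_pos: [420.6, 191.8, 345.5]
eef_rot: [-3.14, -0.004, -0.0]
wrist_force: [0.4, -0.1, -0.2]
finger_gap: 0.2
finger_force: 0.0
```

Run:
```python
from h import *
print(read_state()["eef_pos"])
for n in ["scene","wrist","top"]:
    c=camera(n)
    for t in ["narrow_tab_top","narrow_hinge","middle_tab_top","wide_tab_top"]:
        print(n,t,[(world(d["point"],c).round().tolist(),round(d["confidence"],2)) for d in spot_point(t,c)[:2]])
    if n=="scene":
        cv2.imwrite("pics/s2.png",cv2.resize(c["color"][120:280,140:400],None,fx=3,fy=3))
```

```text
[420.58819463 191.80983686 345.51187962]
scene narrow_tab_top [([462.0, 191.0, 82.0], 0.48)]
scene narrow_hinge [([662.0, 178.0, 78.0], 0.78), ([666.0, 184.0, -1.0], 0.34)]
scene middle_tab_top [([474.0, -11.0, 158.0], 0.68), ([406.0, 81.0, 2.0], 0.45)]
scene wide_tab_top [([495.0, -180.0, 154.0], 0.7)]
wrist narrow_tab_top [([462.0, 194.0, 80.0], 0.67), ([483.0, -8.0, 154.0], 0.34)]
wrist narrow_hinge []
wrist middle_tab_top [([482.0, -7.0, 156.0], 0.88)]
wrist wide_tab_top []
top narrow_tab_top [([462.0, 190.0, 79.0], 0.46)]
top narrow_hinge [([548.0, 417.0, -0.0], 0.68), ([663.0, 185.0, 76.0], 0.59)]
top middle_tab_top [([486.0, -14.0, 150.0], 0.82)]
top wide_tab_top [([496.0, -181.0, 156.0], 0.49)]
```

View pics/s2.png

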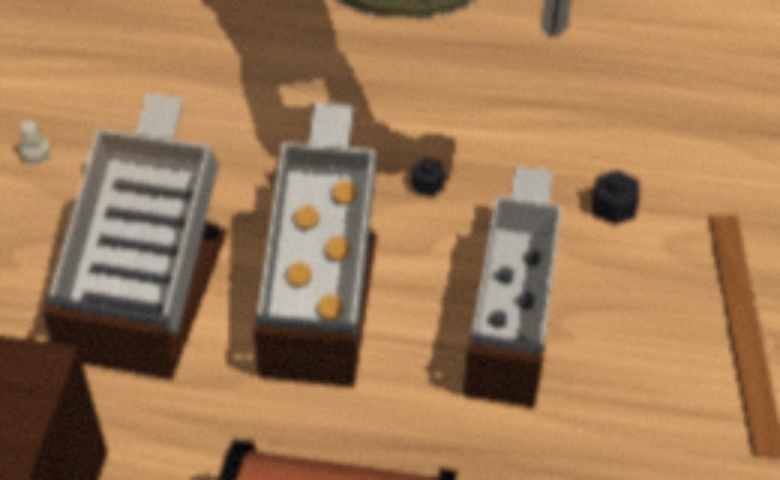

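The picture shows the narrow bin flat (tab at 532,185, measured z≈80). The other two bins are still tilted and the hand is clear (fingertips at 555,20).

```bash
python3 -c "
from cell import *
print(sign_off())"
```

```text
the job is handed in; nothing more can be done
None
```

The narrow bin lies flat on its stand (tab measured at z≈80 mm), the two wider bins are still tilted, the hand is well clear, and the job is handed in; no verdict came back.

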